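# Make up two spray-job kits

## Robot

A 7-joint arm with a two-finger parallel gripper is mounted at the origin on the work surface. World frame = base frame: x ahead of the robot, y to its left, z up, the work surface at z = 0. Lengths are in m, angles in rad, forces in N, time in s.
With the tool pointing down it reaches from about 0.425 to 0.95 m from the base axis. Payload 4.7 kg.
Tool frame: the origin (TCP) lies midway between the tips of the shut fingers; the grasp point (between the pads) lies 19 mm behind it; z points along the fingers, y is the line along which they close (so a half turn about z gives the same grasp; the last joint's range is limited). The gripper opens to 85 mm and grips with 20 to 120 N. Pads are 22 mm wide; open, the fingers measure 114 mm over their backs; the gripper's body (76 mm by 85 mm) begins 54 mm behind the grasp point. The pads swing forward as they close: fully open they stand 13 mm farther back than shut.
Start: joints at [1.287, 0.469, -0.049, 1.532, 0.024, 1.141, -0.082], TCP at [0.17, -0.653, 0.231] pointing down, gripper open.
Joint ranges: [-2.59, 2.59], [-0.33, 1.99], [-1.39, 1.29], [0.1, 2.45], [-1.04, 4.18], [0.21, 1.99], [-2.66, 2.66]. Speed limits (rad/s): [2.57, 2.57, 3.14, 3.14, 3.14, 3.14, 3.14].

## Interface

Orientations are given as a unit quaternion [x, y, z, w].
In Python, from plant import * gives the robot as it stands.
- The arm moves only by the shell command python3 -m handwheel 'ROWS' [FORCE]. ROWS is a JSON object of lists of equal length, an entry for each row: "claw": the opening, from 0 (shut) to 1 (fully open); "dp": the shift along the tool's x, y, z in units of 3 cm (1.0 is 3 cm), a list of three; "twist": the turn about the tool's z in units of 4 degrees (1.0 is 4 degrees). A call has 1 to 10 rows; each row shifts and turns the commanded pose from where the row before left it, along the tool's axes as they then stand; what a row does not reach is not made up. A row lasts 1/12 s, in which the tool goes at most 41.7 mm and 7.16 degrees, less where a joint would pass 70% of its speed; a pose out of reach is approached as far as the arm can. A call with a number of a shift or a turn outside -1 to 1 is refused whole. A call with a gripper value outside its range is refused whole. The fingers move at their own pace and stop on an object; FORCE is the grip in N (left out, the last holds). Time passes only in rows, so rows that do not move let the fingers close. It gives the time, the measured TCP pose, the force, the opening and the grip force at its end, in the units of the state.
- read_state(): the state, without advancing time (a new reading comes with each control period).
- snapshot(name): name is "scene" or "side" or "wrist"; returns the picture (480x640x3 uint8, blue, green, red); there is no depth.
- get_calibration(name): a dict with "fx", "fy", "cx", "cy" (pixels), "pose" (4x4, takes a point from camera to world coordinates); the wrist camera has in their place "tool_from_camera" (4x4, takes a point from camera to tool coordinates, whose origin is the TCP and whose axes are the flange's). Camera axes: x right, y up, looking along -z (the intrinsics and any distortion apply to the point x, -y, -z); pixel columns grow to the right and rows downward; lengths in m; the calibration is good to about 2 mm. A picture is of the moment at which its call begins: read the wrist's pose just before it. get_calibration takes no time and is no camera call.
- job_done(): hands the job in; it is judged then, once.
The state is a dict: "clock": time; "q": joint angles; "dq": joint speeds; "tau": joint torques, N m; "ee_pos": TCP position; "eef_rot": TCP orientation; "force": force on the tool from outside, world axes, zero at the start; "moment": the same for the moment, N m; "width": opening from 0.0 (shut) to 1.0 (fully open); "grasp_force": force on a finger pad.
Only numpy, scipy, OpenCV 4.12 (cv2) and the standard library are available. Lean on these libraries where they do the work, as an engineer would, in place of code of your own. Each camera call takes 0.05 s, during which the arm holds its last target. There are 200 camera calls.

## Task

Make up the kits for two spray jobs, each thing standing upright in a tray cell of its own: in the blue tray the white gun cup on the black mat, with the brass nozzle and the air filter in the two bare cells, either way round; in the yellow tray the grey tin on the black mat and the steel nozzle in the bare cell. Set each thing down gently without dropping it, and leave the red tin and the amber jar standing where they are.

Things in the scene. Friction and masses are not known exactly. Their poses are not given: they have to be found in the camera images.
- white_cup: White plastic gravity cup of a spray gun, closed, standing on its wide lid: diameter 46 from the bottom to 50 mm height, then a cone up to a stem of 20 diameter; 78 mm tall in all, about 0.14 kg. Loose, round, standing upright on the bench at the start; origin at the centre of its underside, z up its axis.
- grey_tin: Dark grey sample tin of primer with a bright steel rim on top, diameter 46, 62 mm tall, about 0.22 kg. Loose, round, standing upright on the bench at the start; origin at the centre of its underside, z up its axis.
- brass_nozzle: Brass (yellow metal) spray nozzle, diameter 38 up to 33 mm height, tapering to 42 mm at the top, with two small horns, about 0.12 kg. Loose, round, standing upright on the bench at the start; origin at the centre of its underside, z up its axis.
- steel_nozzle: Steel (silver) spray nozzle of the same shape and size as the brass one: diameter 38, 42 mm tall, about 0.12 kg. Loose, round, standing upright on the bench at the start; origin at the centre of its underside, z up its axis.
- air_filter: Small compressed-air filter: blue plastic head of 42 diameter from 33 to 60 mm height over a clear bowl of 34 diameter (a 36 blue foot at the bottom); 60 mm tall, about 0.11 kg. Loose, round, standing upright on the bench at the start; origin at the centre of its underside, z up its axis.
- red_tin: Red sample tin with a bright steel rim, diameter 46, 62 mm tall. Not wanted in either kit: it stays where it stands. Loose, round, standing upright on the bench at the start; origin at the centre of its underside, z up its axis.
- amber_jar: Amber glass jar with a black screw cap, diameter 44, 60 mm tall. Not wanted in either kit: it stays where it stands. Loose, round, standing upright on the bench at the start; origin at the centre of its underside, z up its axis.
- blue_tray: Blue kit tray, fixed to the bench, 220 x 78 mm, with three cells in a row along its x axis. Origin at the centre of its underside; cell centres at x = -72, 0 and +72 mm, y = 0; the cell at x = +72 has a black rubber mat, the other two are bare. Each cell is 68 (x) by 70 (y) mm inside; walls and dividers are 4 mm thick and 14 mm high above the bench; the floor lies 4 mm above the bench.
- yellow_tray: Yellow kit tray, fixed to the bench, 148 x 78 mm, with two cells in a row along its x axis. Origin at the centre of its underside; cell centres at x = -36 and +36 mm, y = 0; the cell at x = +36 has a black rubber mat, the other is bare. Cells, walls and floor as in the blue tray: 68 by 70 mm inside, walls 4 mm thick and 14 mm high, floor 4 mm above the bench.

How it is judged:
By the outcome, as a careful person would: the job done as asked, in the order asked, and still so for the second after the job is handed in, with the robot touching nothing.
It also fails if it takes over 136 s, if anything falls off the work surface, if the arm or the gripper's body presses on something with over 40 N, if the wrist force passes 120 N, or if a joint passes its speed limit or range.

## Working session

There is one attempt and no reset: what is moved stays moved. The work goes in short steps, Python scripts to look and compute and a shell command to move; the robot and the scene stay as the last step left them, time stands still between calls to the robot, and variables do not carry over. Pictures are saved under pics/ and viewed, at most 14 in all, crops included, and the job is handed in when it is done.

```bash
mkdir -p pics; ls; python3 - <<'E'
from plant import *
import cv2
for n in ("scene","side"):
    cv2.imwrite(f"pics/{n}0.png",snapshot(n))
    c=get_calibration(n); print(n,c)
print(get_calibration("wrist"))
s=read_state(); print(s)
E
```

```text
pics
scene {'fx': 440.2594247443538, 'fy': 440.2594247443538, 'cx': 319.3955710044221, 'cy': 239.96610000986743, 'pose': array([[-0.11228349, -0.81186838,  0.57294167,  1.05502864],
       [ 0.99367075, -0.09365171,  0.06203068,  0.03147577],
       [ 0.00329622,  0.5762804 ,  0.8172454 ,  0.75425654],
       [ 0.        ,  0.        ,  0.        ,  1.        ]])}
side {'fx': 552.2931465224589, 'fy': 552.2931465224589, 'cx': 317.3844490541856, 'cy': 240.554123067466, 'pose': array([[ 9.75688260e-01,  1.10236136e-01, -1.89421259e-01,
         3.66673647e-01],
       [-2.19162281e-01,  4.92965639e-01, -8.41993333e-01,
        -8.69602038e-01],
       [ 5.60080159e-04,  8.63037006e-01,  5.05140390e-01,
         5.38605393e-01],
       [ 0.00000000e+00,  0.00000000e+00,  0.00000000e+00,
         1.00000000e+00]])}
{'fx': 381.6095812987781, 'fy': 381.6095812987781, 'cx': 322.7446329043754, 'cy': 242.47822348948597, 'tool_from_camera': array([[ 4.57288478e-04,  9.57785004e-01,  2.87485089e-01,
         7.33749999e-02],
       [ 9.99999728e-01, -6.04255323e-04,  4.22485681e-04,
         6.6
[... 177 characters left out ...]
e+00]])}
{'clock': 0.1, 'q': array([ 1.28710361,  0.46935956, -0.04860065,  1.5335881 ,  0.02410734,
        1.14098354, -0.08229668]), 'dq': array([ 0.00186887, -0.00146338, -0.00078658, -0.00218923,  0.00140591,
       -0.00198368,  0.00064729]), 'tau': array([ 1.02976472e-03, -5.11510384e+01, -4.68593824e-02, -2.38388443e+01,
        1.07848377e-02,  4.33889654e-03,  4.14466354e-05]), 'ee_pos': array([ 0.1700122 , -0.65269421,  0.23036142]), 'eef_rot': array([ 9.91893081e-01,  1.27072215e-01, -1.43468129e-04, -8.64517486e-04]), 'force': array([-0.03079571, -0.26259885,  0.90541669]), 'moment': array([-0.01220409,  0.01773767,  0.05149284]), 'grasp_force': 0.0, 'width': 1.0001794576032577}
```

View pics/scene0.png

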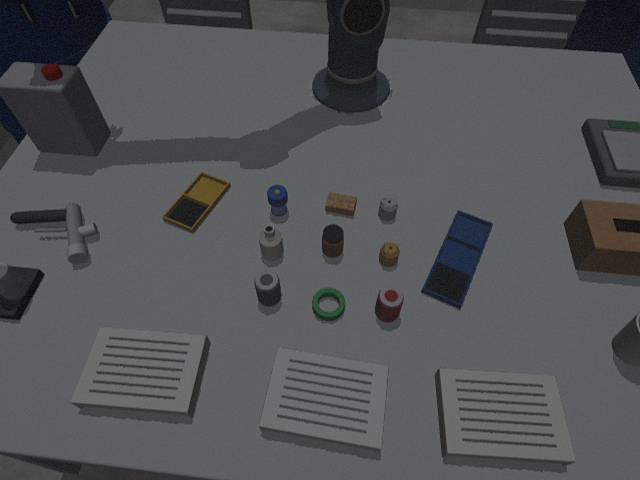

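View pics/side0.png

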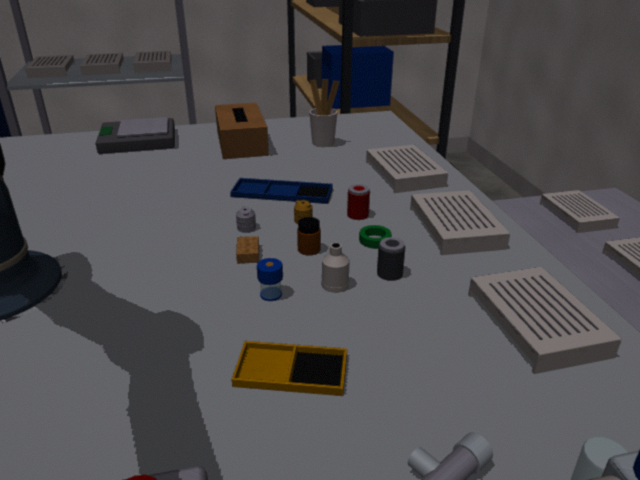

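The scene view shows the yellow tray at about (197,202) with its mat at the lower left, and the blue tray at about (458,257) with its mat at the near end. The five kit items, the amber jar and the red tin stand in the middle. The side view shows the same things, so I'll triangulate.

```bash
cat > h.py <<'E'
from plant import *
import numpy as np, cv2, json
from scipy.optimize import least_squares
from scipy.spatial.transform import Rotation as R
C={n:get_calibration(n) for n in("scene","side","wrist")}
def proj(n,P,T=None):
    c=C[n]; T=c["pose"] if T is None else T
    p=(np.atleast_2d(P)-T[:3,3])@T[:3,:3]
    return np.c_[c["cx"]+c["fx"]*p[:,0]/-p[:,2], c["cy"]-c["fy"]*p[:,1]/-p[:,2]]
def ray(n,uv,z,T=None):
    c=C[n]; T=c["pose"] if T is None else T
    d=T[:3,:3]@np.array([(uv[0]-c["cx"])/c["fx"],-(uv[1]-c["cy"])/c["fy"],-1])
    return T[:3,3]+d*(z-T[2,3])/d[2]
def wristT(s):
    T=np.eye(4);T[:3,:3]=R.from_quat(s["eef_rot"]).as_matrix();T[:3,3]=s["ee_pos"]
    return T@C["wrist"]["tool_from_camera"]
def look(name):
    s=read_state(); im=snapshot("wrist"); cv2.imwrite(f"pics/{name}.png",im); np.save(f"pics/{name}.npy",wristT(s)); return im
def wray(name,uv,z): return ray("wrist",uv,z,np.load(f"pics/{name}.npy"))
def tray(L,x,y,a,z=.014,W=.078):
    q=np.array([[-L/2,W/2],[-L/2,-W/2],[L/2,-W/2],[L/2,W/2]]) # loop
    c,s=np.cos(a),np.sin(a); return np.c_[q@np.array([[c,s],[-s,c]])+[x,y],np.full(4,z)]
def delta(x,y,z,yaw=None):
    """rows units needed from current pose to TCP x,y,z; yaw = desired angle of tool y-axis line (world)"""
    s=read_state(); M=R.from_quat(s["eef_rot"]).as_matrix()
    d=M.T@(np.array([x,y,z])-s["ee_pos"])/.03
    ty=np.arctan2(M[1,1],M[0,1])
    o=f"dp {d.round(3)} yawY {np.degrees(ty):.1f}"
    if yaw is not None:
        t=(yaw-np.degrees(ty)+90)%180-90; o+=f" twist {-t/4:.2f}"
    print(o, "tcp",s["ee_pos"].round(4),"w",round(s["width"],3),"clk",s["clock"])
E
python3 - <<'E'
from h import *
O=dict(cup=(.078,(269,228),(336,246)),grey=(.062,(267,282),(391,246)),brass=(.042,(390,248),(303,206)),steel=(.042,(389,203),(246,214)),
filt=(.06,(277,191),(270,266)),red=(.062,(390,297),(358,191)),amber=(.06,(333,232),(309,225)))
for k,(z,a,b) in O.items(): print(k,ray("scene",a,z)[:2].round(4),ray("side",b,z)[:2].round(4))
Y=[(205,174),(230,182),(192,229),(164,220)],[(243,344),(347,346),(346,391),(234,387)]
B=[(459,212),(492,220),(461,303),(424,292)],[(236,181),(332,185),(330,200),(232,193)]
for n,t in(("Y",Y),("B",B)):
  for c,p in zip(("scene","side"),t):
    w=np.array([ray(c,u,.014)[:2] for u in p]); print(n,c,w.round(3).tolist(),w.mean(0).round(4))
E
```

```text
cup [ 0.5641 -0.1189] [ 0.5651 -0.1255]
grey [ 0.6726 -0.1044] [ 0.6621 -0.1198]
brass [0.559  0.1167] [0.5548 0.0974]
steel [0.4443 0.1123] [0.4402 0.0878]
filt [ 0.4539 -0.1234] [ 0.4551 -0.1336]
red [0.6778 0.1165] [0.6688 0.1001]
amber [0.5463 0.0031] [ 0.5436 -0.0144]
Y scene [[0.382, -0.307], [0.4, -0.244], [0.539, -0.293], [0.522, -0.358]] [ 0.4606 -0.3003]
Y side [[0.396, -0.257], [0.54, -0.293], [0.515, -0.376], [0.376, -0.338]] [ 0.4567 -0.3159]
B scene [[0.428, 0.266], [0.442, 0.334], [0.649, 0.255], [0.634, 0.186]] [0.5383 0.2604]
B side [[0.44, 0.311], [0.651, 0.241], [0.628, 0.167], [0.425, 0.248]] [0.5358 0.242 ]
```

```bash
python3 -c "
from h import *
delta(.50,-.02,.35,-90)"
```

```text
dp [ 15.961 -17.643  -3.958] yawY -75.4 twist 3.65 tcp [ 0.17   -0.6527  0.2304] w 1.0 clk 0.1
```

```bash
python3 -m handwheel '{"claw":[1,1,1,1,1,1,1,1,1],"dp":[[0.5,-0.5,-0.8],[0.7,-0.7,-0.8],[0.8,-0.9,-0.5],[0.8,-0.9,-0.5],[0.8,-0.9,-0.4],[0.8,-0.9,-0.3],[0.8,-0.9,-0.3],[0.8,-0.9,-0.2],[0.8,-0.9,-0.2]],"twist":[0,0,0,0,0,0,0,0,0]}'
python3 -m handwheel '{"claw":[1,1,1,1,1,1,1,1,1,1],"dp":[[0.8,-0.9,0],[0.8,-0.9,0],[0.8,-0.9,0],[0.8,-0.9,0],[0.8,-0.9,0],[0.8,-0.9,0],[0.8,-0.9,0],[0.8,-0.9,0],[0.8,-0.9,0],[0.8,-0.9,0]],"twist":[0,0,0,0,0,0,0,0,0,0]}'
python3 -m handwheel '{"claw":[1,1,1,1,1],"dp":[[0.8,-0.9,0],[0,0,0],[0,0,0],[0,0,0],[0,0,0]],"twist":[0,0.9,0.9,0.9,0.9]}'
python3 -c "
from h import *
delta(.50,-.02,.35,-90)
look('w1')"
```

```text
clock: 0.85
ee_pos: [0.3112, -0.3822, 0.3515]
eef_rot: [0.992, 0.127, -0.0, 0.0]
force: [0.3, 0.3, -0.2]
width: 1.0
grasp_force: 0.0
clock: 1.68
ee_pos: [0.4752, -0.0607, 0.3512]
eef_rot: [0.992, 0.127, -0.0, 0.0]
force: [-0.1, -0.4, -0.0]
width: 0.999
grasp_force: 0.0
clock: 2.1
ee_pos: [0.4912, -0.0299, 0.3508]
eef_rot: [1.0, 0.001, -0.001, -0.0]
force: [-0.7, 0.2, 0.4]
width: 1.003
grasp_force: 0.0
dp [ 0.293 -0.328  0.026] yawY -89.9 twist 0.02 tcp [ 0.4912 -0.0299  0.3508] w 1.003 clk 2.1
```

View pics/w1.png

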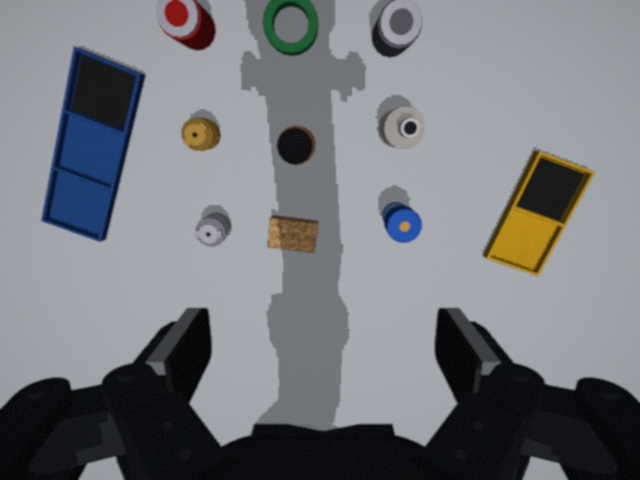

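The wrist view shows everything from above. Top centres: cup (409,127), grey tin (401,21), brass (195,134), steel (209,234), filter (404,225), amber (297,145), red (177,13). Both trays are fully visible.

```bash
python3 - <<'E'
from h import *
O=dict(cup=(.078,(409,127)),grey=(.062,(401,21)),brass=(.042,(195,134)),steel=(.042,(209,234)),filt=(.06,(404,225)),red=(.062,(177,13)),amber=(.06,(297,145)))
T=np.load("pics/w1.npy"); E={}
for k,(z,a) in O.items():
    p=wray("w1",a,z); print(k,p[:2].round(4), "scene",proj("scene",p).round(0).tolist(),"side",proj("side",p).round(0).tolist())
Y=[(538,150),(593,173),(537,274),(485,257)]; B=[(77,48),(144,74),(104,241),(43,221)]
for n,t,L in(("Y",Y,.148),("B",B,.22)):
    w=np.array([wray("w1",u,.014)[:2] for u in t]); print(n,w.round(3).tolist(),w.mean(0).round(4))
    # fit with predicted corners (order: far-left, far-right, near-right, near-left); mat end (x+) is far
    def f(v):
        q=tray(L,*v)  # (-,+),(-,-),(+,-),(+,+)
        return (proj("wrist",q[[3,2,1,0]],T)-np.array(t)).ravel()
    r=least_squares(f,[*w.mean(0),-.3]); print(r.x.round(4),np.degrees(r.x[2]).round(1),r.fun.round(1))
    print("corners scene",proj("scene",tray(L,*r.x)).round(0).tolist(),"side",proj("side",tray(L,*r.x)).round(0).tolist())
E
```

```text
cup [ 0.5655 -0.12  ] scene [[268.0, 229.0]] side [[335.0, 244.0]]
grey [ 0.6674 -0.1086] scene [[265.0, 279.0]] side [[392.0, 242.0]]
brass [0.5575 0.1152] scene [[389.0, 247.0]] side [[303.0, 202.0]]
steel [0.4395 0.1093] scene [[388.0, 201.0]] side [[244.0, 209.0]]
filt [ 0.4558 -0.1254] scene [[276.0, 192.0]] side [[270.0, 263.0]]
red [0.6742 0.1157] scene [[390.0, 295.0]] side [[358.0, 188.0]]
amber [ 0.5463 -0.0018] scene [[331.0, 232.0]] side [[309.0, 222.0]]
Y [[0.539, -0.293], [0.511, -0.366], [0.377, -0.319], [0.401, -0.246]] [ 0.4568 -0.3059]
[ 0.4565 -0.3059 -0.3353] -19.2 [ 0.2 -0.3  1.1 -2.  -0.5  1.9 -0.8  0.8]
corners scene [[230.0, 182.0], [201.0, 171.0], [161.0, 216.0], [192.0, 229.0]] side [[244.0, 338.0], [231.0, 377.0], [343.0, 386.0], [347.0, 346.0]]
B [[0.651, 0.25], [0.624, 0.177], [0.422, 0.256], [0.449, 0.331]] [0.5364 0.2534]
[ 0.5361  0.2535 -0.3772] -21.6 [ 0.  -1.6  0.2 -0.1 -0.7  1.8  0.5  0.5]
corners scene [[490.0, 222.0], [455.0, 209.0], [419.0, 287.0], [458.0, 304.0]] side [[239.0, 177.0], [229.0, 191.0], [327.0, 198.0], [332.0, 183.0]]
```

```bash
python3 -m handwheel '{"claw":[1,1,1,1,1,1,1],"dp":[[0,0,0],[0,0,0],[0,0,0],[0,0,0],[0,0,0],[0,0,0],[0,0,0]],"twist":[0.8,0.8,0.9,0.9,0.9,0.9,0]}'
python3 -c "
from h import *
print(read_state()['q'])
delta(.5655,-.12,.14,-110.4)"
```

```text
clock: 2.73
ee_pos: [0.4912, -0.0302, 0.351]
eef_rot: [0.984, -0.179, -0.0, 0.0]
force: [0.5, -0.3, 0.6]
width: 1.004
grasp_force: 0.0
[ 0.47151855  0.11312323 -0.54107947  1.7573946   0.06064889  1.28822929
 -2.01405314]
dp [3.374 1.929 7.033] yawY -110.6 twist -0.05 tcp [ 0.4912 -0.0302  0.351 ] w 1.004 clk 2.7333
```

```bash
Z='[0,0,0]'
python3 -m handwheel '{"claw":[1,1,1,1,1,1,1,1,1,1],"dp":[[0,0,0],[0,0,0],[0,0,0],[0,0,0],[0,0,0],[0,0,0],[0,0,0],[0,0,0],[0,0,0],[0,0,0]],"twist":[-1,-1,-1,-1,-1,-1,-1,-1,-1,-1]}' >/dev/null
python3 -m handwheel '{"claw":[1,1,1,1,1,1,1,1,1,1],"dp":[[0,0,0],[0,0,0],[0,0,0],[0,0,0],[0,0,0],[0,0,0],[0,0,0],[0,0,0],[0,0,0],[0,0,0]],"twist":[-1,-1,-1,-1,-1,-1,-1,-1,-1,-1]}' >/dev/null
python3 -m handwheel '{"claw":[1,1,1,1,1,1,1,1,1,1],"dp":[[0,0,0],[0,0,0],[0,0,0],[0,0,0],[0,0,0],[0,0,0],[0,0,0],[0,0,0],[0,0,0],[0,0,0]],"twist":[-1,-1,-1,-1,-1,-1,-1,-1,-1,-1]}' >/dev/null
python3 -m handwheel '{"claw":[1,1,1,1,1,1,1,1,1,1],"dp":[[0,0,0],[0,0,0],[0,0,0],[0,0,0],[0,0,0],[0,0,0],[0,0,0],[0,0,0],[0,0,0],[0,0,0]],"twist":[-1,-1,-1,-1,-1,-1,-1,-1,-1,-1]}' >/dev/null
python3 -m handwheel '{"claw":[1,1,1,1,1,1],"dp":[[0,0,0],[0,0,0],[0,0,0],[0,0,0],[0,0,0],[0,0,0]],"twist":[-1,-1,-1,-1,-1,0]}'
python3 -c "
from h import *
print(read_state()['q'])
delta(.5655,-.12,.14,-110.4)"
```

```text
clock: 6.57
ee_pos: [0.4913, -0.0302, 0.3511]
eef_rot: [0.177, 0.984, -0.0, -0.0]
force: [-0.6, 0.1, -0.4]
width: 0.997
grasp_force: 0.0
[ 0.7241924   0.15016781 -0.8325753   1.74621141  0.11520611  1.29599862
  1.08030945]
dp [-3.364 -1.942  7.037] yawY 69.6 twist -0.00 tcp [ 0.4913 -0.0302  0.3511] w 0.997 clk 6.5667
```

```bash
python3 -m handwheel '{"claw":[1,1,1,1,1,1,1,1],"dp":[[-0.48,-0.28,0.9],[-0.48,-0.28,0.9],[-0.48,-0.28,0.9],[-0.48,-0.28,0.9],[-0.48,-0.28,0.9],[-0.48,-0.28,0.9],[-0.48,-0.28,0.9],[0,0,0]],"twist":[0,0,0,0,0,0,0,0]}'
python3 -c "
from h import *
look('w2')
delta(.5655,-.12,.018,-110.4)"
```

```text
clock: 7.23
ee_pos: [0.563, -0.1241, 0.1564]
eef_rot: [0.181, 0.983, -0.0, -0.005]
force: [-0.5, -1.2, -0.4]
width: 0.998
grasp_force: 0.0
dp [-0.065  0.09   4.706] yawY 69.2 twist -0.09 tcp [ 0.5636 -0.1221  0.1592] w 1.002 clk 7.2833
```

View pics/w2.png

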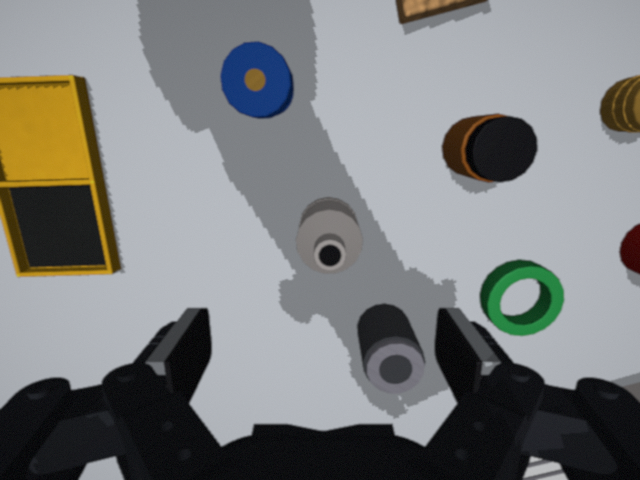

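The cup's stem is at (329,255), nearly centred between the fingers. The grey tin's top is at (394,368) and the filter's at (255,79).

```bash
python3 -c "
from h import *
for n,u,z in(('cup',(329,255),.078),('grey',(395,367),.062),('filt',(255,79),.06),('amber',(502,148),.06)): print(n,wray('w2',u,z)[:2].round(4))
delta(.5655,-.12,.018,-110.4)"
```

```text
cup [ 0.565  -0.1213]
grey [ 0.6656 -0.1083]
filt [ 0.4545 -0.1255]
amber [ 5.438e-01 -4.000e-04]
dp [-0.065  0.09   4.706] yawY 69.2 twist -0.09 tcp [ 0.5636 -0.1221  0.1592] w 1.002 clk 7.2833
```

```bash
python3 -m handwheel '{"claw":[1,1,1,1,1,1,1,1,1],"dp":[[-0.06,0.05,0.5],[0,0,0.7],[0,0,0.7],[0,0,0.7],[0,0,0.7],[0,0,0.7],[0,0,0.5],[0,0,0.2],[0,0,0]],"twist":[0,0,0,0,0,0,0,0,0]}' 40
python3 -m handwheel '{"claw":[0,0,0,0,0,0,0,0,0,0],"dp":[[0,0,0],[0,0,0],[0,0,0],[0,0,0],[0,0,0],[0,0,0],[0,0,0],[0,0,0],[0,0,0],[0,0,0]],"twist":[0,0,0,0,0,0,0,0,0,0]}' 40
```

```text
clock: 8.03
ee_pos: [0.5673, -0.1191, 0.0217]
eef_rot: [0.178, 0.984, 0.0, -0.0]
force: [-0.2, 0.8, 0.3]
width: 1.003
grasp_force: 0.0
clock: 8.87
ee_pos: [0.5682, -0.1201, 0.023]
eef_rot: [0.179, 0.984, -0.0, 0.001]
force: [-1.8, -0.5, 5.8]
width: 0.525
grasp_force: 40.4
```

```bash
python3 -m handwheel '{"claw":[0,0,0,0,0,0,0,0],"dp":[[0,0,-0.2],[0,0,-0.5],[0,0,-0.8],[0,0,-0.8],[0,0,-0.8],[0,0,-0.8],[0,0,-0.6],[0,0,0]],"twist":[0,0,0,0,0,0,0,0]}'
python3 -c "
from h import *
delta(.603,.227,.16,-111)"
```

```text
clock: 9.53
ee_pos: [0.5699, -0.1197, 0.1608]
eef_rot: [0.179, 0.984, -0.0, 0.004]
force: [0.8, -0.1, -1.2]
width: 0.524
grasp_force: 41.2
dp [ 3.034 11.206  0.015] yawY 69.4 twist 0.10 tcp [ 0.5699 -0.1197  0.1608] w 0.524 clk 9.5333
```

```bash
python3 -m handwheel '{"claw":[0,0,0,0,0,0,0,0,0,0],"dp":[[0.1,0.4,0],[0.2,0.7,0],[0.25,0.9,0],[0.25,0.9,0],[0.25,0.9,0],[0.25,0.9,0],[0.25,0.9,0],[0.25,0.9,0],[0.25,0.9,0],[0.25,0.9,0]],"twist":[0,0,0,0,0,0,0,0,0,0]}'
python3 -m handwheel '{"claw":[0,0,0,0,0,0,0],"dp":[[0.25,0.9,0],[0.25,0.9,0],[0.2,0.6,0],[0.1,0.4,0],[0.05,0.2,0],[0,0,0],[0,0,0]],"twist":[0,0,0,0,0,0,0]}'
python3 -c "
from h import *
look('w3')
delta(.603,.227,.03,-111)"
```

```text
clock: 10.37
ee_pos: [0.5888, 0.1396, 0.1543]
eef_rot: [0.178, 0.984, -0.001, -0.002]
force: [-0.1, 0.1, -2.2]
width: 0.523
grasp_force: 41.2
clock: 10.95
ee_pos: [0.598, 0.2295, 0.1554]
eef_rot: [0.179, 0.984, -0.001, -0.0]
force: [-0.0, -0.6, -1.5]
width: 0.524
grasp_force: 41.2
dp [-0.169  0.007  4.186] yawY 69.3 twist 0.07 tcp [0.5983 0.2288 0.1556] w 0.524 clk 11.0
```

View pics/w3.png

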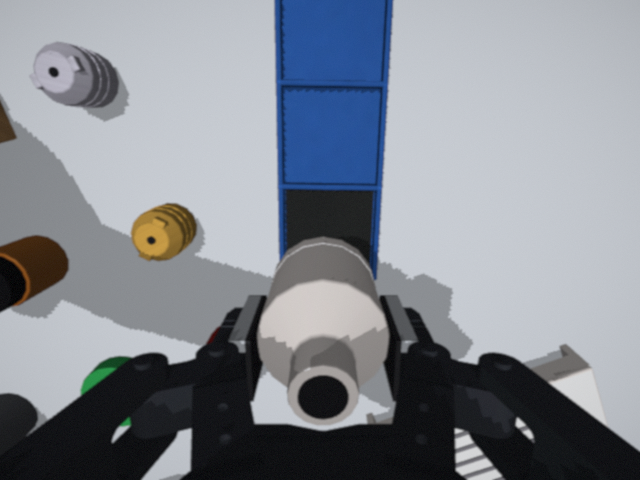

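The cup is held upright over the tray. The dividers' midpoints are at (331,187) and (335,84). Brass top is at (151,240), steel at (53,71).

```bash
python3 -c "
from h import *
a=wray('w3',(330.5,187),.014)[:2];b=wray('w3',(334.5,84),.014)[:2]
print(a,b,np.linalg.norm(a-b),np.degrees(np.arctan2(*(a-b)[::-1])),'center',(a+b)/2,'mat',a+(a-b)/2, 'far',b-(a-b)/2)
for n,u in(('brass',(151,240)),('steel',(53,71))): print(n,wray('w3',u,.042)[:2].round(4))
delta(.603,.227,.03,-111)"
```

```text
[0.57106548 0.24524032] [0.50524577 0.27251753] 0.07124802060601601 -22.510247134030667 center [0.53815562 0.25887892] mat [0.60397534 0.23160171] far [0.47233591 0.28615613]
brass [0.5576 0.1158]
steel [0.4394 0.1105]
dp [-0.169  0.007  4.186] yawY 69.3 twist 0.07 tcp [0.5983 0.2288 0.1556] w 0.524 clk 11.0
```

```bash
python3 -m handwheel '{"claw":[0,0,0,0,0,0,0,0,0],"dp":[[-0.12,0.05,0.4],[-0.12,0.04,0.7],[0,0,0.8],[0,0,0.8],[0,0,0.6],[0,0,0.4],[0,0,0.2],[0,0,0],[0,0,0]],"twist":[0,0,0,0,0,0,0,0,0]}'
python3 -m handwheel '{"claw":[0,0,0,0],"dp":[[0,0,0.1],[0,0,0.05],[0,0,0],[0,0,0]],"twist":[0,0,0,0]}'
```

```text
clock: 11.75
ee_pos: [0.6064, 0.2306, 0.0397]
eef_rot: [0.179, 0.984, 0.0, 0.0]
force: [0.6, 0.4, -1.0]
width: 0.523
grasp_force: 41.2
clock: 12.08
ee_pos: [0.6061, 0.2307, 0.0353]
eef_rot: [0.179, 0.984, 0.0, 0.0]
force: [0.6, -0.2, -1.6]
width: 0.53
grasp_force: 41.2
```

```bash
python3 -m handwheel '{"claw":[0,0,0,0],"dp":[[0,0,0.1],[0,0,0.05],[0,0,0],[0,0,0]],"twist":[0,0,0,0]}' | grep -E "ee_pos|force"
python3 -m handwheel '{"claw":[0,0,0],"dp":[[0,0,0.05],[0,0,0],[0,0,0]],"twist":[0,0,0]}'| grep -E "ee_pos|force"
python3 -m handwheel '{"claw":[0,0,0],"dp":[[0,0,0.05],[0,0,0],[0,0,0]],"twist":[0,0,0]}'| grep -E "ee_pos|force"
```

```text
ee_pos: [0.6058, 0.2307, 0.0301]
force: [0.2, 0.7, -2.1]
grasp_force: 41.2
ee_pos: [0.6058, 0.2307, 0.0287]
force: [0.2, -0.2, -1.7]
grasp_force: 41.2
ee_pos: [0.6059, 0.2307, 0.0272]
force: [-0.1, -0.1, -1.4]
grasp_force: 41.2
```

```bash
python3 -m handwheel '{"claw":[0,0,0],"dp":[[0,0,0.05],[0,0,0],[0,0,0]],"twist":[0,0,0]}' | grep -E "ee_pos|force"
python3 -m handwheel '{"claw":[0,0,0],"dp":[[0,0,0.03],[0,0,0],[0,0,0]],"twist":[0,0,0]}'| grep -E "ee_pos|force"
```

```text
ee_pos: [0.606, 0.2308, 0.0271]
force: [-2.7, -1.6, 5.1]
grasp_force: 41.8
ee_pos: [0.606, 0.2308, 0.027]
force: [-3.0, -2.0, 11.4]
grasp_force: 42.3
```

```bash
python3 -m handwheel '{"claw":[0.58,0.65,0.75,0.85,0.95,1,1,1],"dp":[[0,0,-0.03],[0,0,0],[0,0,0],[0,0,0],[0,0,0],[0,0,0],[0,0,0],[0,0,0]],"twist":[0,0,0,0,0,0,0,0]}'
python3 -m handwheel '{"claw":[1,1,1,1,1,1,1],"dp":[[0,0,-0.3],[0,0,-0.7],[0,0,-0.9],[0,0,-0.9],[0,0,-0.9],[0,0,-0.6],[0,0,-0.2]],"twist":[0,0,0,0,0,0,0]}'
python3 -c "
from h import *
look('w4')
delta(.5576,.1155,.10,-111)"
```

```text
clock: 14.08
ee_pos: [0.6058, 0.2307, 0.0257]
eef_rot: [0.179, 0.984, -0.0, -0.0]
force: [-0.6, -0.1, -0.4]
width: 1.001
grasp_force: 0.0
clock: 14.67
ee_pos: [0.6074, 0.2321, 0.1652]
eef_rot: [0.179, 0.984, 0.002, 0.003]
force: [0.2, -0.4, -0.2]
width: 1.002
grasp_force: 0.0
dp [ 0.195 -4.22   2.135] yawY 69.4 twist 0.10 tcp [0.6072 0.2318 0.1646] w 1.005 clk 14.7167
```

View pics/w4.png

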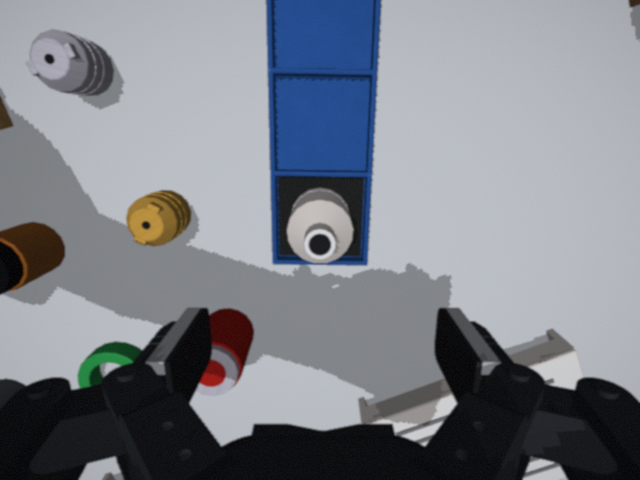

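The cup stands upright in the mat cell, and I can see mat all round its base at (320,225).

```bash
python3 -m handwheel '{"claw":[1,1,1,1,1,1,1,1],"dp":[[0.04,-0.6,0],[0.04,-0.9,0],[0.04,-0.9,0],[0.04,-0.9,0],[0.04,-0.6,0],[0,-0.3,0],[0,0,0],[0,0,0]],"twist":[0,0,0,0,0,0,0,0]}'
python3 -c "
from h import *
delta(.5576,.1155,.011,-111)"
```

```text
clock: 15.38
ee_pos: [0.556, 0.1153, 0.1605]
eef_rot: [0.179, 0.984, 0.0, -0.0]
force: [-0.2, 0.3, 0.2]
width: 0.997
grasp_force: 0.0
dp [-0.049  0.023  4.983] yawY 69.4 twist 0.10 tcp [0.556  0.1153 0.1605] w 0.997 clk 15.3833
```

```bash
python3 -m handwheel '{"claw":[1,1,1,1,1,1,1,1,1,1],"dp":[[-0.05,0.02,0.5],[0,0,0.8],[0,0,0.8],[0,0,0.8],[0,0,0.8],[0,0,0.6],[0,0,0.4],[0,0,0.2],[0,0,0.08],[0,0,0]],"twist":[0,0,0,0,0,0,0,0,0,0]}' 40
python3 -m handwheel '{"claw":[0,0,0,0,0,0,0,0,0,0],"dp":[[0,0,0],[0,0,0],[0,0,0],[0,0,0],[0,0,0],[0,0,0],[0,0,0],[0,0,0],[0,0,0],[0,0,0]],"twist":[0,0,0,0,0,0,0,0,0,0]}' 40
python3 -m handwheel '{"claw":[0,0,0,0,0,0,0,0],"dp":[[0,0,-0.2],[0,0,-0.5],[0,0,-0.8],[0,0,-0.8],[0,0,-0.8],[0,0,-0.8],[0,0,-0.6],[0,0,-0.2]],"twist":[0,0,0,0,0,0,0,0]}'
python3 -c "
from h import *
delta(.471,.284,.15,-111)"
```

```text
clock: 16.22
ee_pos: [0.5579, 0.1158, 0.0115]
eef_rot: [0.178, 0.984, 0.0, 0.0]
force: [-0.7, -0.7, 0.0]
width: 1.005
grasp_force: 0.0
clock: 17.05
ee_pos: [0.5581, 0.1149, 0.0124]
eef_rot: [0.179, 0.984, -0.0, 0.001]
force: [-1.4, -0.7, 6.0]
width: 0.425
grasp_force: 40.1
clock: 17.72
ee_pos: [0.5589, 0.1156, 0.1555]
eef_rot: [0.179, 0.984, 0.001, 0.002]
force: [-0.6, 0.5, -1.3]
width: 0.427
grasp_force: 40.3
dp [4.718 4.223 0.174] yawY 69.4 twist 0.10 tcp [0.5589 0.1156 0.1555] w 0.427 clk 17.7167
```

```bash
python3 -m handwheel '{"claw":[0,0,0,0,0,0,0,0,0,0],"dp":[[0.3,0.3,0],[0.6,0.5,0],[0.7,0.6,0],[0.7,0.6,0],[0.7,0.6,0],[0.7,0.6,0],[0.6,0.5,0],[0.3,0.3,0],[0.1,0.2,0],[0,0,0]],"twist":[0,0,0,0,0,0,0,0,0,0]}'
python3 -m handwheel '{"claw":[0,0,0],"dp":[[0,0,0.3],[0,0,0],[0,0,0]],"twist":[0,0,0]}'
python3 -c "
from h import *
delta(.471,.284,.024,-111)"
```

```text
clock: 18.55
ee_pos: [0.4692, 0.2837, 0.1517]
eef_rot: [0.178, 0.984, -0.0, -0.0]
force: [0.5, 0.8, -1.7]
width: 0.425
grasp_force: 40.3
clock: 18.8
ee_pos: [0.4703, 0.2804, 0.1422]
eef_rot: [0.18, 0.984, -0.001, -0.001]
force: [0.8, -0.9, -1.0]
width: 0.43
grasp_force: 40.2
dp [0.018 0.128 3.939] yawY 69.2 twist 0.06 tcp [0.4703 0.2804 0.1422] w 0.43 clk 18.8
```

```bash
python3 -m handwheel '{"claw":[0,0,0,0,0,0,0,0,0,0],"dp":[[0.02,0.1,0.4],[0,0,0.7],[0,0,0.8],[0,0,0.8],[0,0,0.6],[0,0,0.4],[0,0,0.2],[0,0,0],[0,0,0],[0,0,0]],"twist":[0,0,0,0,0,0,0,0,0,0]}'
python3 -m handwheel '{"claw":[0,0,0],"dp":[[0,0,0.05],[0,0,0],[0,0,0]],"twist":[0,0,0]}'| grep -E "ee_pos|force"
```

```text
clock: 19.63
ee_pos: [0.4711, 0.2861, 0.0274]
eef_rot: [0.179, 0.984, 0.001, 0.001]
force: [0.3, -0.0, -0.3]
width: 0.425
grasp_force: 40.3
ee_pos: [0.4707, 0.2856, 0.0254]
force: [0.1, 0.6, -1.0]
grasp_force: 40.3
```

```bash
python3 -m handwheel '{"claw":[0,0,0,0],"dp":[[0,0,0.1],[0,0,0.08],[0,0,0],[0,0,0]],"twist":[0,0,0,0]}'| grep -E "ee_pos|force"
python3 -m handwheel '{"claw":[0,0,0],"dp":[[0,0,0.05],[0,0,0],[0,0,0]],"twist":[0,0,0]}'| grep -E "ee_pos|force"
python3 -m handwheel '{"claw":[0,0,0],"dp":[[0,0,0.05],[0,0,0],[0,0,0]],"twist":[0,0,0]}'| grep -E "ee_pos|force"
```

```text
ee_pos: [0.4702, 0.2854, 0.0192]
force: [-0.0, 1.0, -0.4]
grasp_force: 40.3
ee_pos: [0.4704, 0.2855, 0.0179]
force: [-0.0, -0.1, -1.3]
grasp_force: 40.3
ee_pos: [0.4704, 0.2855, 0.0165]
force: [-1.3, 0.1, -0.2]
grasp_force: 40.3
```

```bash
python3 -m handwheel '{"claw":[0,0,0],"dp":[[0,0,0.04],[0,0,0],[0,0,0]],"twist":[0,0,0]}'| grep -E "ee_pos|force"
python3 -m handwheel '{"claw":[0,0,0],"dp":[[0,0,0.02],[0,0,0],[0,0,0]],"twist":[0,0,0]}'| grep -E "ee_pos|force"
```

```text
ee_pos: [0.4704, 0.2855, 0.0164]
force: [-2.8, -2.2, 8.4]
grasp_force: 41.2
ee_pos: [0.4705, 0.2855, 0.0164]
force: [-2.6, -2.8, 13.5]
grasp_force: 41.7
```

```bash
python3 -m handwheel '{"claw":[0.48,0.55,0.65,0.75,0.85,1,1,1],"dp":[[0,0,-0.04],[0,0,0],[0,0,0],[0,0,0],[0,0,0],[0,0,0],[0,0,0],[0,0,0]],"twist":[0,0,0,0,0,0,0,0]}' | grep -E "ee_pos|force|width"
python3 -m handwheel '{"claw":[1,1,1,1,1,1,1],"dp":[[0,0,-0.3],[0,0,-0.7],[0,0,-0.9],[0,0,-0.9],[0,0,-0.9],[0,0,-0.6],[0,0,-0.2]],"twist":[0,0,0,0,0,0,0]}'
python3 -c "
from h import *
im=look('w5')
delta(.4548,-.1255,.15,-111)"
```

```text
ee_pos: [0.4704, 0.2855, 0.0158]
force: [-0.6, -0.3, -0.1]
width: 0.996
grasp_force: 0.0
clock: 22.47
ee_pos: [0.4716, 0.2869, 0.1546]
eef_rot: [0.179, 0.984, 0.002, 0.002]
force: [0.2, 0.6, -0.1]
width: 1.0
grasp_force: 0.0
dp [ -4.31  -13.056   0.1  ] yawY 69.4 twist 0.10 tcp [0.4716 0.2866 0.1541] w 0.998 clk 22.5167
```

View pics/w5.png

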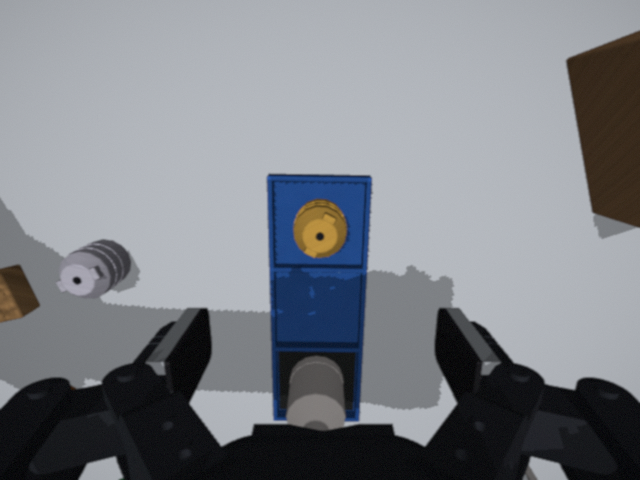

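The brass nozzle stands upright in the far cell at (320,230).

```bash
python3 -m handwheel '{"claw":[1,1,1,1,1,1,1,1,1,1],"dp":[[-0.15,-0.45,0],[-0.25,-0.75,0],[-0.3,-0.9,0],[-0.3,-0.9,0],[-0.3,-0.9,0],[-0.3,-0.9,0],[-0.3,-0.9,0],[-0.3,-0.9,0],[-0.3,-0.9,0],[-0.3,-0.9,0]],"twist":[0,0,0,0,0,0,0,0,0,0]}' | grep ee_pos
python3 -m handwheel '{"claw":[1,1,1,1,1,1,1,1,1],"dp":[[-0.3,-0.9,0],[-0.3,-0.9,0],[-0.3,-0.9,0],[-0.25,-0.8,0],[-0.2,-0.6,0],[-0.1,-0.3,0],[0,0,0],[0,0,0],[0,0,0]],"twist":[0,0,0,0,0,0,0,0,0]}'
python3 -c "
from h import *
print(read_state()['q'])
delta(.4548,-.1255,.027,-111)"
```

```text
ee_pos: [0.4592, 0.0185, 0.1499]
clock: 24.1
ee_pos: [0.4546, -0.1171, 0.1507]
eef_rot: [0.178, 0.984, 0.0, -0.0]
force: [-0.4, 0.9, -0.2]
width: 1.0
grasp_force: 0.0
[ 0.78425641  0.3176448  -0.73475855  2.06103391  0.27858975  0.86109627
  1.10417975]
dp [-0.106 -0.261  4.124] yawY 69.5 twist 0.13 tcp [ 0.4546 -0.1171  0.1507] w 1.0 clk 24.1
```

```bash
python3 -m handwheel '{"claw":[1,1,1,1,1,1,1,1,1,1],"dp":[[-0.05,-0.13,0.4],[-0.05,-0.13,0.6],[0,0,0.8],[0,0,0.8],[0,0,0.7],[0,0,0.5],[0,0,0.2],[0,0,0.1],[0,0,0],[0,0,0]],"twist":[0,0,0,0,0,0,0,0,0,0]}' 40
python3 -m handwheel '{"claw":[0,0,0,0,0,0,0,0,0,0],"dp":[[0,0,0],[0,0,0],[0,0,0],[0,0,0],[0,0,0],[0,0,0],[0,0,0],[0,0,0],[0,0,0],[0,0,0]],"twist":[0,0,0,0,0,0,0,0,0,0]}' 40
python3 -m handwheel '{"claw":[0,0,0,0,0,0,0,0],"dp":[[0,0,-0.2],[0,0,-0.5],[0,0,-0.8],[0,0,-0.8],[0,0,-0.8],[0,0,-0.8],[0,0,-0.6],[0,0,-0.2]],"twist":[0,0,0,0,0,0,0,0]}'
python3 -c "
from h import *
delta(.537,.257,.17,-111)"
```

```text
clock: 24.93
ee_pos: [0.4553, -0.1269, 0.0284]
eef_rot: [0.178, 0.984, 0.0, 0.001]
force: [0.0, 0.5, 0.3]
width: 0.996
grasp_force: 0.0
clock: 25.77
ee_pos: [0.4551, -0.1273, 0.0286]
eef_rot: [0.179, 0.984, -0.0, 0.001]
force: [-1.1, -0.0, 5.7]
width: 0.481
grasp_force: 40.0
clock: 26.43
ee_pos: [0.4561, -0.1273, 0.1717]
eef_rot: [0.179, 0.984, -0.001, 0.002]
force: [-0.8, -0.3, -1.6]
width: 0.484
grasp_force: 40.6
dp [ 1.985 12.94   0.044] yawY 69.4 twist 0.10 tcp [ 0.4561 -0.1273  0.1717] w 0.484 clk 26.4333
```

```bash
python3 -m handwheel '{"claw":[0,0,0,0,0,0,0,0,0,0],"dp":[[0.05,0.45,0],[0.1,0.75,0],[0.14,0.9,0],[0.14,0.9,0],[0.14,0.9,0],[0.14,0.9,0],[0.14,0.9,0],[0.14,0.9,0],[0.14,0.9,0],[0.14,0.9,0]],"twist":[0,0,0,0,0,0,0,0,0,0]}' | grep ee_pos
python3 -m handwheel '{"claw":[0,0,0,0,0,0,0,0,0],"dp":[[0.14,0.9,0],[0.14,0.9,0],[0.14,0.9,0],[0.14,0.8,0],[0.1,0.6,0],[0.05,0.3,0],[0,0.1,0],[0,0,0],[0,0,0]],"twist":[0,0,0,0,0,0,0,0,0]}'
python3 -c "
from h import *
delta(.537,.257,.037,-111)"
```

```text
ee_pos: [0.5071, 0.1231, 0.168]
clock: 28.02
ee_pos: [0.5352, 0.2543, 0.1683]
eef_rot: [0.179, 0.984, -0.001, -0.0]
force: [-0.4, -0.4, -1.7]
width: 0.48
grasp_force: 40.7
dp [-0.025  0.112  4.377] yawY 69.3 twist 0.08 tcp [0.5352 0.2543 0.1683] w 0.48 clk 28.0167
```

```bash
python3 -m handwheel '{"claw":[0,0,0,0,0,0,0,0,0,0],"dp":[[-0.02,0.06,0.4],[0,0.05,0.7],[0,0,0.8],[0,0,0.8],[0,0,0.7],[0,0,0.5],[0,0,0.3],[0,0,0.1],[0,0,0],[0,0,0]],"twist":[0,0,0,0,0,0,0,0,0,0]}'| grep -E "ee_pos|force"
python3 -m handwheel '{"claw":[0,0,0],"dp":[[0,0,0.05],[0,0,0],[0,0,0]],"twist":[0,0,0]}'| grep -E "ee_pos|force"
```

```text
ee_pos: [0.5376, 0.2593, 0.0408]
force: [-0.1, 0.2, -1.8]
grasp_force: 40.6
ee_pos: [0.5374, 0.2591, 0.0391]
force: [0.6, 0.3, -0.8]
grasp_force: 40.6
```

```bash
python3 -m handwheel '{"claw":[0,0,0,0],"dp":[[0,0,0.1],[0,0,0.05],[0,0,0],[0,0,0]],"twist":[0,0,0,0]}'| grep -E "ee_pos|force"
python3 -m handwheel '{"claw":[0,0,0],"dp":[[0,0,0.04],[0,0,0],[0,0,0]],"twist":[0,0,0]}'| grep -E "ee_pos|force"
python3 -m handwheel '{"claw":[0,0,0],"dp":[[0,0,0.03],[0,0,0],[0,0,0]],"twist":[0,0,0]}'| grep -E "ee_pos|force"
```

```text
ee_pos: [0.5369, 0.2588, 0.0337]
force: [0.3, 0.5, -0.2]
grasp_force: 40.6
ee_pos: [0.5371, 0.259, 0.0327]
force: [-0.6, -0.3, -0.4]
grasp_force: 40.7
ee_pos: [0.5371, 0.259, 0.0327]
force: [-0.7, -1.7, 4.8]
grasp_force: 41.4
```

Contact. Release and go on to the grey tin.

```bash
python3 -m handwheel '{"claw":[0.54,0.6,0.7,0.8,0.9,1,1,1],"dp":[[0,0,0],[0,0,0],[0,0,0],[0,0,0],[0,0,0],[0,0,0],[0,0,0],[0,0,0]],"twist":[0,0,0,0,0,0,0,0]}' | grep -E "ee_pos|force|width"
python3 -m handwheel '{"claw":[1,1,1,1,1,1,1],"dp":[[0,0,-0.3],[0,0,-0.7],[0,0,-0.9],[0,0,-0.9],[0,0,-0.9],[0,0,-0.6],[0,0,-0.2]],"twist":[0,0,0,0,0,0,0]}'
python3 -c "
from h import *
im=look('w6')
delta(.6658,-.1085,.165,-110)"
```

```text
ee_pos: [0.537, 0.2588, 0.0318]
force: [0.6, -0.5, 0.3]
width: 0.997
grasp_force: 0.0
clock: 31.18
ee_pos: [0.5383, 0.2603, 0.1709]
eef_rot: [0.179, 0.984, 0.002, 0.003]
force: [0.6, -0.1, 1.0]
width: 0.998
grasp_force: 0.0
dp [ -8.302 -10.002   0.17 ] yawY 69.4 twist -0.15 tcp [0.5382 0.26   0.1702] w 0.999 clk 31.2333
```

View pics/w6.png

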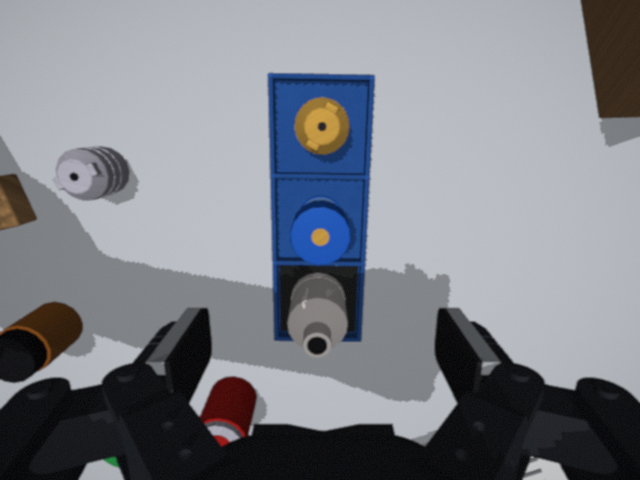

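The blue tray is complete: brass at (322,126), filter at (320,232) and cup at (317,310), all upright.

```bash
python3 -m handwheel '{"claw":[1,1,1,1,1,1,1,1,1,1],"dp":[[-0.4,-0.5,0],[-0.6,-0.75,0],[-0.75,-0.9,0],[-0.75,-0.9,0],[-0.75,-0.9,0],[-0.75,-0.9,0],[-0.75,-0.9,0],[-0.75,-0.9,0],[-0.75,-0.9,0],[-0.7,-0.85,0]],"twist":[0,0,0,0,0,0,0,0,0,0]}' | grep ee_pos
python3 -m handwheel '{"claw":[1,1,1,1,1,1],"dp":[[-0.6,-0.7,0],[-0.4,-0.5,0],[-0.2,-0.3,0],[0,0,0],[0,0,0],[0,0,0]],"twist":[0,0,0,0,0,0]}'
python3 -c "
from h import *
delta(.6658,-.1085,.023,-110)"
```

```text
ee_pos: [0.643, -0.0529, 0.1653]
clock: 32.57
ee_pos: [0.6607, -0.1026, 0.1666]
eef_rot: [0.177, 0.984, 0.001, -0.001]
force: [0.5, 0.3, 0.8]
width: 1.005
grasp_force: 0.0
dp [-0.233 -0.13   4.786] yawY 69.6 twist -0.11 tcp [ 0.6607 -0.1026  0.1666] w 1.005 clk 32.5667
```

```bash
python3 -m handwheel '{"claw":[1,1,1,1,1,1,1,1,1,1],"dp":[[-0.12,-0.07,0.5],[-0.11,-0.06,0.8],[0,0,0.8],[0,0,0.8],[0,0,0.8],[0,0,0.6],[0,0,0.3],[0,0,0.1],[0,0,0],[0,0,0]],"twist":[0,0,0,0,0,0,0,0,0,0]}' 50
python3 -m handwheel '{"claw":[0,0,0,0,0,0,0,0,0,0],"dp":[[0,0,0],[0,0,0],[0,0,0],[0,0,0],[0,0,0],[0,0,0],[0,0,0],[0,0,0],[0,0,0],[0,0,0]],"twist":[0,0,0,0,0,0,0,0,0,0]}' 50
python3 -m handwheel '{"claw":[0,0,0,0,0,0,0,0],"dp":[[0,0,-0.2],[0,0,-0.5],[0,0,-0.8],[0,0,-0.8],[0,0,-0.8],[0,0,-0.8],[0,0,-0.6],[0,0,-0.2]],"twist":[0,0,0,0,0,0,0,0]}'
python3 -c "
from h import *
delta(.4905,-.3177,.17,-110)"
```

```text
clock: 33.4
ee_pos: [0.6672, -0.1106, 0.0268]
eef_rot: [0.178, 0.984, 0.0, 0.001]
force: [-0.5, 0.3, -0.5]
width: 1.0
grasp_force: 0.0
clock: 34.23
ee_pos: [0.6674, -0.1111, 0.0272]
eef_rot: [0.179, 0.984, 0.0, 0.001]
force: [-0.2, 0.1, 5.4]
width: 0.524
grasp_force: 51.5
clock: 34.9
ee_pos: [0.6679, -0.1111, 0.171]
eef_rot: [0.179, 0.984, 0.0, 0.003]
force: [0.9, 0.6, -1.2]
width: 0.522
grasp_force: 51.3
dp [ 3.110e+00 -8.527e+00  8.000e-03] yawY 69.4 twist -0.15 tcp [ 0.6679 -0.1111  0.171 ] w 0.522 clk 34.9
```

```bash
python3 -m handwheel '{"claw":[0,0,0,0,0,0,0,0,0,0],"dp":[[0.15,-0.4,0],[0.25,-0.7,0],[0.33,-0.9,0],[0.33,-0.9,0],[0.33,-0.9,0],[0.33,-0.9,0],[0.33,-0.9,0],[0.33,-0.9,0],[0.3,-0.8,0],[0.2,-0.5,0]],"twist":[0,0,0,0,0,0,0,0,0,0]}' | grep ee_pos
python3 -m handwheel '{"claw":[0,0,0,0,0,0],"dp":[[0.2,-0.4,0],[0.1,-0.2,0],[0,0,0],[0,0,0],[0,0,0],[0,0,0]],"twist":[0,0,0,0,0,0]}'
python3 -c "
from h import *
look('w7')
delta(.4905,-.3177,.04,-109.2)"
```

```text
ee_pos: [0.4984, -0.3034, 0.1647]
clock: 36.23
ee_pos: [0.4895, -0.3121, 0.1669]
eef_rot: [0.178, 0.984, 0.0, 0.0]
force: [-0.3, 0.8, -1.9]
width: 0.518
grasp_force: 51.4
dp [-0.094 -0.158  4.231] yawY 69.5 twist -0.32 tcp [ 0.4894 -0.3123  0.1669] w 0.524 clk 36.2833
```

View pics/w7.png

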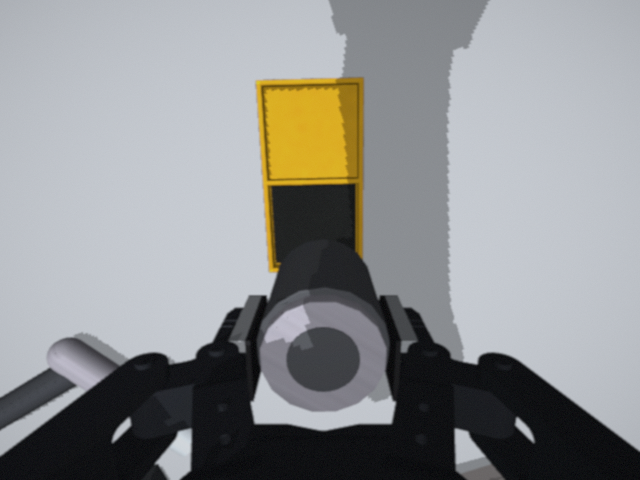

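The tin is held upright. The yellow tray's far corners are at (257,80) and (364,77), the divider runs from (264,184) to (363,181), and the near-left corner is at (270,271).

```bash
python3 -c "
from h import *
p={k:wray('w7',u,.014)[:2] for k,u in dict(fl=(257,80),fr=(364,77),dl=(264,184),dr=(363,181),nl=(270,271)).items()}
e=(p['fl']+p['fr'])/2; c=(p['dl']+p['dr'])/2
x=p['nl']-p['fl'];print(p,np.linalg.norm(x),np.degrees(np.arctan2(x[1],x[0])));u=x/np.linalg.norm(x)
print('mat',c+.036*u,'bare',c-.036*u,'centre',c,e+.074*u)
delta(.4905,-.3177,.04,-109.2)"
```

```text
{'fl': array([ 0.37402619, -0.31956284]), 'fr': array([ 0.39890781, -0.24703912]), 'dl': array([ 0.44435882, -0.34391167]), 'dr': array([ 0.46888652, -0.27147267]), 'nl': array([ 0.51226037, -0.36729274])} 0.14624236588737566 -19.04891710150847
mat [ 0.49065132 -0.31944168] bare [ 0.42259402 -0.29594266] centre [ 0.45662267 -0.30769217] [ 0.45641478 -0.30745275]
dp [-0.094 -0.158  4.231] yawY 69.5 twist -0.32 tcp [ 0.4894 -0.3123  0.1669] w 0.524 clk 36.2833
```

```bash
python3 -m handwheel '{"claw":[0,0,0,0,0,0,0,0,0,0],"dp":[[-0.08,-0.09,0.4],[-0.08,-0.09,0.7],[0,0,0.8],[0,0,0.8],[0,0,0.7],[0,0,0.5],[0,0,0.3],[0,0,0],[0,0,0],[0,0,0]],"twist":[-0.15,-0.15,0,0,0,0,0,0,0,0]}'| grep -E "ee_pos|force"
python3 -m handwheel '{"claw":[0,0,0],"dp":[[0,0,0.05],[0,0,0],[0,0,0]],"twist":[0,0,0]}'| grep -E "ee_pos|force"
```

```text
ee_pos: [0.4921, -0.3205, 0.0417]
force: [0.7, -0.7, -0.8]
grasp_force: 51.4
ee_pos: [0.4914, -0.3206, 0.04]
force: [0.1, 0.6, -1.6]
grasp_force: 51.4
```

```bash
python3 -m handwheel '{"claw":[0,0,0,0],"dp":[[0,0,0.1],[0,0,0.05],[0,0,0],[0,0,0]],"twist":[0,0,0,0]}'| grep -E "ee_pos|force"
python3 -m handwheel '{"claw":[0,0,0],"dp":[[0,0,0.05],[0,0,0],[0,0,0]],"twist":[0,0,0]}'| grep -E "ee_pos|force"
python3 -m handwheel '{"claw":[0,0,0],"dp":[[0,0,0.04],[0,0,0],[0,0,0]],"twist":[0,0,0]}'| grep -E "ee_pos|force"
```

```text
ee_pos: [0.491, -0.3203, 0.0347]
force: [0.3, -0.1, -2.1]
grasp_force: 51.4
ee_pos: [0.4911, -0.3203, 0.0332]
force: [0.4, 0.1, -0.7]
grasp_force: 51.4
ee_pos: [0.4911, -0.3203, 0.0321]
force: [-1.1, 1.1, -1.6]
grasp_force: 51.4
```

```bash
python3 -m handwheel '{"claw":[0,0,0],"dp":[[0,0,0.04],[0,0,0],[0,0,0]],"twist":[0,0,0]}'| grep -E "ee_pos|force"
python3 -m handwheel '{"claw":[0,0,0],"dp":[[0,0,0.02],[0,0,0],[0,0,0]],"twist":[0,0,0]}'| grep -E "ee_pos|force"
```

```text
ee_pos: [0.4913, -0.3204, 0.0312]
force: [-0.1, -0.7, 0.2]
grasp_force: 51.5
ee_pos: [0.4913, -0.3204, 0.0311]
force: [-1.9, 0.8, 3.9]
grasp_force: 52.1
```

Contact. Release and go to the steel nozzle.

```bash
python3 -m handwheel '{"claw":[0.58,0.65,0.75,0.85,0.95,1,1,1],"dp":[[0,0,0],[0,0,0],[0,0,0],[0,0,0],[0,0,0],[0,0,0],[0,0,0],[0,0,0]],"twist":[0,0,0,0,0,0,0,0]}' | grep -E "ee_pos|force|width"
python3 -m handwheel '{"claw":[1,1,1,1,1,1,1],"dp":[[0,0,-0.3],[0,0,-0.7],[0,0,-0.9],[0,0,-0.9],[0,0,-0.9],[0,0,-0.6],[0,0,-0.1]],"twist":[0,0,0,0,0,0,0]}'| grep -E "ee_pos|force|width"
python3 -c "
from h import *
delta(.4395,.110,.165,-109.2)"
```

```text
ee_pos: [0.4911, -0.3203, 0.0303]
force: [-0.1, 0.1, -0.2]
width: 1.0
grasp_force: 0.0
ee_pos: [0.4934, -0.3209, 0.1669]
force: [0.9, -0.3, 0.4]
width: 1.0
grasp_force: 0.0
dp [ 6.4650e+00  1.2953e+01 -8.0000e-03] yawY 70.6 twist -0.05 tcp [ 0.4934 -0.3209  0.1669] w 1.0 clk 39.95
```

```bash
python3 -m handwheel '{"claw":[1,1,1,1,1,1,1,1,1,1],"dp":[[0.2,0.4,0],[0.35,0.7,0],[0.45,0.9,0],[0.45,0.9,0],[0.45,0.9,0],[0.45,0.9,0],[0.45,0.9,0],[0.45,0.9,0],[0.45,0.9,0],[0.45,0.9,0]],"twist":[0,0,0,0,0,0,0,0,0,0]}' | grep ee_pos
python3 -m handwheel '{"claw":[1,1,1,1,1,1,1,1,1,1],"dp":[[0.45,0.9,0],[0.45,0.9,0],[0.45,0.9,0],[0.4,0.8,0],[0.35,0.7,0],[0.2,0.4,0],[0.05,0.1,0],[0,0,0],[0,0,0],[0,0,0]],"twist":[0,0,0,0,0,0,0,0,0,0]}'
python3 -c "
from h import *
delta(.4395,.110,.011,-109.2)"
```

```text
ee_pos: [0.4541, -0.042, 0.161]
clock: 41.62
ee_pos: [0.4364, 0.1109, 0.1618]
eef_rot: [0.169, 0.986, -0.001, -0.0]
force: [-0.5, -0.8, 0.1]
width: 0.999
grasp_force: 0.0
dp [-0.111  0.011  5.025] yawY 70.5 twist -0.08 tcp [0.4364 0.1109 0.1618] w 0.999 clk 41.6167
```

```bash
python3 -m handwheel '{"claw":[1,1,1,1,1,1,1,1,1,1],"dp":[[-0.06,0,0.5],[-0.05,0,0.8],[0,0,0.8],[0,0,0.8],[0,0,0.8],[0,0,0.6],[0,0,0.4],[0,0,0.2],[0,0,0.1],[0,0,0]],"twist":[0,0,0,0,0,0,0,0,0,0]}' 40
python3 -m handwheel '{"claw":[0,0,0,0,0,0,0,0,0,0],"dp":[[0,0,0],[0,0,0],[0,0,0],[0,0,0],[0,0,0],[0,0,0],[0,0,0],[0,0,0],[0,0,0],[0,0,0]],"twist":[0,0,0,0,0,0,0,0,0,0]}' 40
python3 -m handwheel '{"claw":[0,0,0,0,0,0,0,0],"dp":[[0,0,-0.2],[0,0,-0.5],[0,0,-0.8],[0,0,-0.8],[0,0,-0.8],[0,0,-0.8],[0,0,-0.6],[0,0,-0.2]],"twist":[0,0,0,0,0,0,0,0]}'
python3 -c "
from h import *
delta(.424,-.2955,.155,-109.2)"
```

```text
clock: 42.45
ee_pos: [0.4399, 0.1106, 0.0121]
eef_rot: [0.169, 0.986, -0.0, -0.0]
force: [0.2, -0.2, -0.1]
width: 1.004
grasp_force: 0.0
clock: 43.28
ee_pos: [0.4402, 0.1111, 0.0131]
eef_rot: [0.169, 0.986, -0.0, 0.001]
force: [-1.0, -1.3, 5.0]
width: 0.427
grasp_force: 39.6
clock: 43.95
ee_pos: [0.441, 0.1118, 0.156]
eef_rot: [0.169, 0.986, 0.001, 0.002]
force: [0.5, 0.7, -1.7]
width: 0.425
grasp_force: 40.5
dp [ -3.975 -12.995   0.024] yawY 70.6 twist -0.05 tcp [0.441  0.1118 0.156 ] w 0.425 clk 43.95
```

```bash
python3 -m handwheel '{"claw":[0,0,0,0,0,0,0,0,0,0],"dp":[[-0.1,-0.45,0],[-0.2,-0.75,0],[-0.28,-0.9,0],[-0.28,-0.9,0],[-0.28,-0.9,0],[-0.28,-0.9,0],[-0.28,-0.9,0],[-0.28,-0.9,0],[-0.28,-0.9,0],[-0.28,-0.9,0]],"twist":[0,0,0,0,0,0,0,0,0,0]}' | grep ee_pos
python3 -m handwheel '{"claw":[0,0,0,0,0,0,0,0,0,0],"dp":[[-0.28,-0.9,0],[-0.28,-0.9,0],[-0.28,-0.9,0],[-0.25,-0.8,0],[-0.2,-0.6,0],[-0.12,-0.35,0],[-0.05,-0.15,0],[0,0,0],[0,0,0],[0,0,0]],"twist":[0,0,0,0,0,0,0,0,0,0]}'
python3 -c "
from h import *
look('w8')
delta(.424,-.2955,.026,-109.2)"
```

```text
ee_pos: [0.4269, -0.153, 0.1527]
clock: 45.62
ee_pos: [0.4237, -0.2947, 0.1533]
eef_rot: [0.167, 0.986, 0.0, -0.0]
force: [0.5, 0.1, -0.6]
width: 0.421
grasp_force: 40.5
dp [-0.016 -0.018  4.246] yawY 70.7 twist -0.01 tcp [ 0.4237 -0.2949  0.1534] w 0.427 clk 45.6667
```

View pics/w8.png

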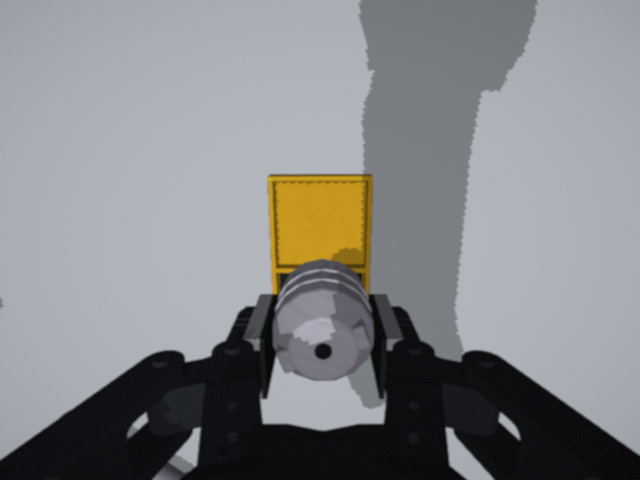

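The nozzle is held upright. The bare cell shows at (275-368, 180-267), matching the view over the brass cell, so I'm aligned.

```bash
python3 -m handwheel '{"claw":[0,0,0,0,0,0,0,0,0,0],"dp":[[0,0,0.4],[0,0,0.7],[0,0,0.8],[0,0,0.8],[0,0,0.6],[0,0,0.5],[0,0,0.3],[0,0,0.1],[0,0,0],[0,0,0]],"twist":[0,0,0,0,0,0,0,0,0,0]}'| grep -E "ee_pos|force"
python3 -m handwheel '{"claw":[0,0,0],"dp":[[0,0,0.05],[0,0,0],[0,0,0]],"twist":[0,0,0]}'| grep -E "ee_pos|force"
```

```text
ee_pos: [0.424, -0.2964, 0.0278]
force: [-0.0, -0.4, -0.4]
grasp_force: 40.5
ee_pos: [0.4238, -0.2968, 0.0264]
force: [-0.5, 0.2, -1.8]
grasp_force: 40.5
```

```bash
python3 -m handwheel '{"claw":[0,0,0,0],"dp":[[0,0,0.1],[0,0,0.1],[0,0,0],[0,0,0]],"twist":[0,0,0,0]}'| grep -E "ee_pos|force"
python3 -m handwheel '{"claw":[0,0,0],"dp":[[0,0,0.06],[0,0,0],[0,0,0]],"twist":[0,0,0]}'| grep -E "ee_pos|force"
python3 -m handwheel '{"claw":[0,0,0],"dp":[[0,0,0.05],[0,0,0],[0,0,0]],"twist":[0,0,0]}'| grep -E "ee_pos|force"
```

```text
ee_pos: [0.4233, -0.2964, 0.0196]
force: [0.6, -0.2, -1.7]
grasp_force: 40.5
ee_pos: [0.4234, -0.2964, 0.0179]
force: [0.5, 0.2, -1.4]
grasp_force: 40.5
ee_pos: [0.4237, -0.2966, 0.0171]
force: [-2.0, 1.1, 5.2]
grasp_force: 41.1
```

Contact. Release, retreat and check.

```bash
python3 -m handwheel '{"claw":[0.48,0.55,0.65,0.75,0.85,1,1,1],"dp":[[0,0,0],[0,0,0],[0,0,0],[0,0,0],[0,0,0],[0,0,0],[0,0,0],[0,0,0]],"twist":[0,0,0,0,0,0,0,0]}' | grep -E "ee_pos|force|width"
python3 -m handwheel '{"claw":[1,1,1,1,1,1,1,1,1],"dp":[[0,0,-0.3],[0,0,-0.7],[0,0,-0.9],[0,0,-0.9],[0,0,-0.9],[0,0,-0.9],[0,0,-0.6],[0,0,-0.2],[0,0,0]],"twist":[0,0,0,0,0,0,0,0,0]}'
python3 -c "
from h import *
look('w9'); im=snapshot('side'); cv2.imwrite('pics/s2.png',im)"
```

```text
ee_pos: [0.4235, -0.2965, 0.0165]
force: [0.0, 0.3, -0.0]
width: 1.002
grasp_force: 0.0
clock: 49.0
ee_pos: [0.4243, -0.2969, 0.1804]
eef_rot: [0.169, 0.986, -0.001, 0.002]
force: [-0.3, -1.4, -0.3]
width: 1.0
grasp_force: 0.0
```

View pics/w9.png

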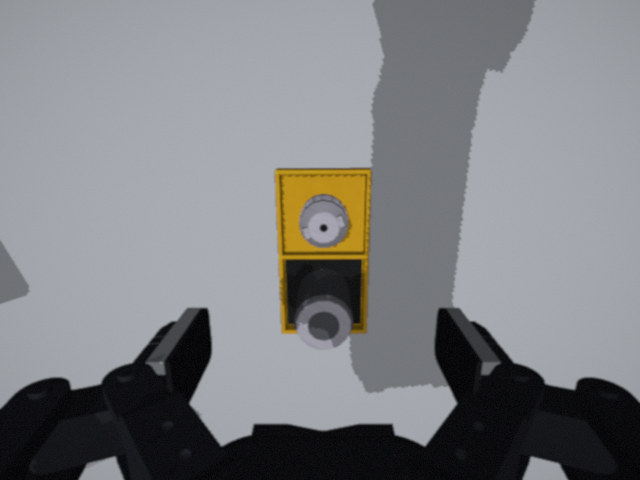

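View pics/s2.png

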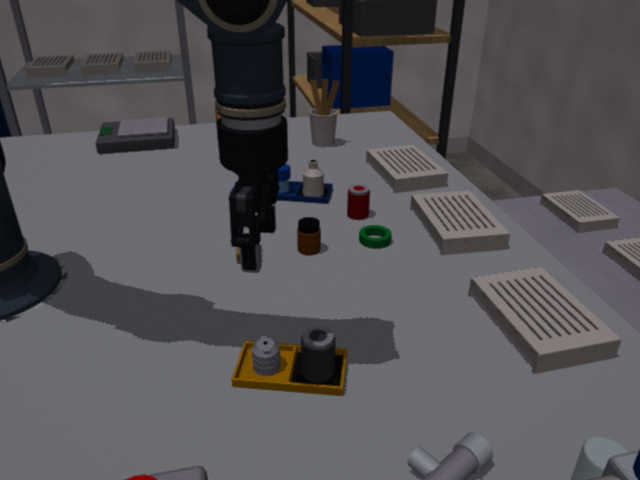

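Both yellow-tray items stand upright in their cells: steel at (266,357), tin at (318,357). The red tin (358,203) and amber jar (309,237) haven't moved, and the arm is clear of everything.

```bash
python3 -c "
from plant import *
print(job_done())"
```

```text
the job is handed in; nothing more can be done
None
```

Both kits are made up and handed in at about 49 s: white cup, air filter and brass nozzle in the blue tray, grey tin and steel nozzle in the yellow tray, all upright in the last pictures I took of each tray, with the red tin and amber jar where they started.

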